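# Weigh and tag a packed carton with the two-stage trigger

## Robot

A 7-joint arm with a two-finger parallel gripper is mounted at the origin on the work surface. World frame = base frame: x ahead of the robot, y to its left, z up, the work surface at z = 0. Lengths are in m, angles in rad, forces in N, time in s.
With the tool pointing down it reaches from about 0.4 to 0.9 m from the base axis. Payload 5.5 kg.
Tool frame: the origin (TCP) lies at the very end of the fingers, on their centre line; the grasp point (between the pads) lies 19 mm behind it; z points along the fingers, y is the line along which they close (so a half turn about z gives the same grasp; the last joint's range is limited). The gripper opens to 85 mm and grips with 20 to 120 N. Pads are 22 mm wide; open, the fingers measure 114 mm over their backs; the gripper's body (76 mm by 85 mm) begins 54 mm behind the grasp point. The pads swing forward as they close: fully open they stand 13 mm farther back than shut.
Start: joints at [1.476, 0.501, -0.427, 1.55, 0.221, 1.138, -0.21], TCP at [0.228, -0.609, 0.208] pointing down, gripper open.
Joint ranges: [-2.88, 2.88], [-0.31, 2.03], [-1.54, 1.56], [0.2, 2.42], [-1.41, 4.55], [0.19, 2.02], [-2.57, 2.57]. Speed limits (rad/s): [2.57, 2.57, 3.14, 3.14, 3.14, 3.14, 3.14].

## Interface

Orientations are given as a unit quaternion [w, x, y, z].
In Python, from station import env gives the robot as it stands.
- The arm moves only by the tool arm_command, never from a script. Its argument "motion" is text: rows parted by semicolons, each of 5 numbers parted by spaces: the shift along the tool's x, y, z in cm, then the turn about the tool's z in rad, then the opening, from -1 (shut) to 1 (fully open), so that 0 is half open. A call has 1 to 8 rows; each row is the pose to reach, as a shift and turn from the pose commanded when the call began, along the tool's axes at that moment; what a row does not reach only later rows make up. A row lasts 1/12 s, in which the tool goes at most 41.7 mm and 7.16 degrees, less where a joint would pass 70% of its speed; a pose out of reach is approached as far as the arm can. A call with a gripper value outside its range is refused whole. The fingers move at their own pace and stop on an object; "force" is the grip in N (left out, the last holds). Time passes only in rows, so rows that repeat a pose let the fingers close. It gives the time, the measured TCP pose, the force, the opening and the grip force at its end, in the units of the state.
- env.sense(): the state, without advancing time (a new reading comes with each control period).
- env.get_image(name): name is "scene" or "top"; returns (picture, depth): 480x640x3 uint8, red, green, blue; 480x640 float32, m along the optical axis (not along the pixel's ray), 0 where there is no reading.
- env.camera_model(name): a dict with "intrinsics" (3x3 intrinsics, pixels), "eye" and "attitude" of the camera in the world. Camera axes: x right, y down, z forward; pixel columns grow to the right and rows downward; lengths in m; the calibration is good to about 2 mm. A picture is of the moment at which its call begins. camera_model takes no time and is no camera call.
- env.close_job(): hands the job in; it is judged then, once.
The state is a dict: "time": time; "joint_pos": joint angles; "qd": joint speeds; "joint_torque": joint torques, N m; "position": TCP position; "orientation": TCP orientation; "force": force on the tool from outside, world axes, zero at the start; "wrist_torque": the same for the moment, N m; "finger_gap": finger opening in m; "finger_force": force on a finger pad.
Only numpy, scipy, OpenCV 4.12 (cv2) and the standard library are available. Lean on these libraries where they do the work, as an engineer would, in place of code of your own. Each camera call takes 0.05 s, during which the arm holds its last target. There are 200 camera calls.

## Task

Set the packed carton down gently on the weighing plate of the labelling machine, standing upright as it is now, and let go of it. Then press the machine's red trigger down to its halfway stop, keep it there for about a second while the machine weighs, press on fully down so that the yellow tag is pushed out, and let the trigger come up again. Be gentle with the trigger, do not push the tag out before the pause, and leave the carton on the plate and the other loose things where they are.

Things in the scene. Friction and masses are not known exactly. Their poses are not given: they have to be found in the camera images.
- carton_mid (a point): Centre (half-way up) of the packed carton: a closed rigid card box, cream with a red band round its top and a white sticker on its lid, 130 mm long (its x axis) x 58 mm wide (its y axis) x 70 mm tall (its z axis, up), about 0.2 kg. It stands on the counter, 35 mm below this point. It can be gripped from above across its 58 mm width.
- labeller: The labelling machine, fixed: white base 240 (its x) x 360 (its y) x 60 mm tall; origin at the centre of its underside on the counter; front along its -x. Its +y half carries the weighing plate. On its -y half a blue block, 220 (x) x 120 mm (y), centred at x 0, y -110 mm, top 145 mm above the counter, carries the red trigger (x -45, y -110 mm) and behind it, to +x, an open tag channel with 10 mm high rails.
- plate (a point): Centre of the upper face of the weighing plate, a flat aluminium plate 180 mm (machine's x) x 170 mm (machine's y), 78 mm above the counter; axes as the machine's. It does not move. The carton's centre comes to stand 35 mm above this face.
- trigger_top (a point): Centre of the flat top of the red trigger cap, a disc of 46 mm diameter, 185 mm above the counter when up; moves with the cap, pressed straight down. First 8 mm: light spring, 2 to 4 N, to a clear halfway stop, where the force must rise to 9 N before it goes on. Next 7 mm: 9 to 12 N, to a hard stop, fully down at 15 mm in all. Over 60 N harms it.
- cap (a joint): First-stage travel of the trigger, in m: 0 up, 0.008 at the halfway stop (it stays at 0.008 as the trigger goes further down). Let go, the trigger springs all the way up.
- plunger (a joint): Second-stage travel of the trigger, in m: 0 until it is pushed past the halfway stop, 0.007 fully down, when the tag has been pushed out.
- tag_mid (a point): Centre of the yellow tag, a loose plate 70 x 50 x 6 mm lying in the channel on top of the blue block, at first at x +47, y -110 mm of the machine. As the trigger goes past its halfway stop a pusher geared to it drives the tag up to about 26 mm out towards the machine's +x; it stays out when the trigger comes up. The robot need not touch it.
- sauce: Amber sauce bottle with red cap, 60 mm diameter, 180 mm tall, standing loose on the counter; origin at the centre of its underside. To be left alone.
- chilli: Red jar with yellow lid, 72 mm diameter, 100 mm tall, loose; origin at the centre of its underside. To be left alone.
- spatula: Spatula, 260 mm long, lying flat along its x axis; origin on the counter beneath it. To be left alone.
- carton: The carton once more, given at the centre of its underside.
There are look-alikes about, which are no part of the job. Leave any green look-alike of the carton alone. Of the things shaped like the part that bears tag_mid, the yellow one is meant.

How it is judged:
By the outcome, as a careful person would: the job done as asked, in the order asked, and still so for the second after the job is handed in, with the robot touching nothing.
It also fails if it takes over 58 s, if anything falls off the work surface, if the arm or the gripper's body presses on something with over 40 N, if the wrist force passes 120 N, or if a joint passes its speed limit or range.

## Working session

There is one attempt and no reset: what is moved stays moved. The work goes in short steps, Python scripts to look and compute and a tool call to move; the robot and the scene stay as the last step left them, time stands still between calls to the robot, and variables do not carry over. Pictures are saved under pics/ and viewed, at most 10 in all, crops included, and the job is handed in when it is done.

Besides the shell and the picture viewer there is one more tool, called after "Call:" in YAML: its name, and indented under it one key for each argument. arm_command: Moves the arm, as the interface text tells. Its arguments: {"type":"object","properties":{"motion":{"type":"string"},"force":{"type":"number"}},"required":["motion"]}

```bash
mkdir -p pics; cat > h.py <<'E'
import numpy as np, cv2
from station import env
def grab(n):
    p,d=env.get_image(n); m=env.camera_model(n); return p,d,m
def save(p,f,): cv2.imwrite('pics/'+f,cv2.cvtColor(p,cv2.COLOR_RGB2BGR))
E
python3 - <<'E'
from h import *
for n in("scene","top"):
    p,d,m=grab(n); save(p,n+'0.png'); np.savez(n+'0.npz',p=p,d=d); print(m)
print(env.sense())
E
```

```text
{'intrinsics': array([[527.05213951,   0.        , 324.19252811],
       [  0.        , 527.05213951, 242.92692829],
       [  0.        ,   0.        ,   1.        ]]), 'eye': array([ 1.10106764, -0.71990579,  1.19529293]), 'attitude': array([-0.32753065,  0.89102897,  0.29127773, -0.11810304])}
{'intrinsics': array([[606.6926737 ,   0.        , 318.98070446],
       [  0.        , 606.6926737 , 244.64768015],
       [  0.        ,   0.        ,   1.        ]]), 'eye': array([0.23650021, 0.03727856, 1.59374276]), 'attitude': array([ 0.06892576, -0.70159209,  0.70564668, -0.07127797])}
{'time': 0.1, 'joint_pos': array([ 1.47622262,  0.50178673, -0.42679103,  1.55131727,  0.22083687,
        1.13827289, -0.21030626]), 'qd': array([ 4.12443025e-05, -1.96432943e-03,  3.69632864e-04, -1.91218452e-03,
        1.70200194e-03,  7.91100269e-04, -2.17093547e-04]), 'joint_torque': array([-1.11340330e-02, -5.70806372e+01, -5.83873406e+00, -2.81744546e+01,
        1.04462507e-02,  5.55618855e-03, -1.57604217e-05]), 'position': array([ 0.22734497, -0.60826145,  0.20735289]), 'orientation': array([-8.52356259e-04,  9.84038667e-01,  1.77952683e-01, -1.34759112e-04]), 'force': array([0.30601301, 0.0553654 , 0.48275004]), 'wrist_torque': array([0.02240567, 0.0524893 , 0.02072507]), 'finger_force': 0.0, 'finger_gap': 0.08546239086114261}
```

View pics/scene0.png

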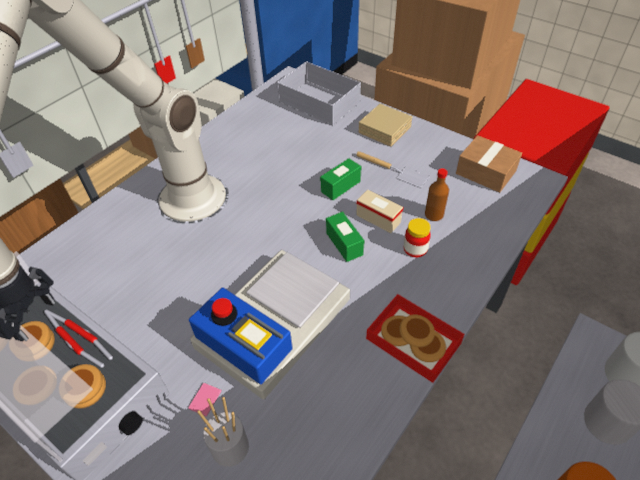

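View pics/top0.png

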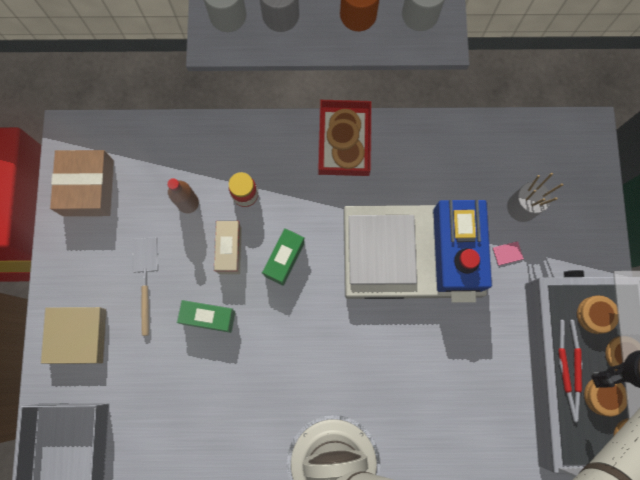

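The scene shows the cream carton with red band at scene (379,210) / top (227,246). The two green boxes, at top (206,316) and (284,256), are the look-alikes. The plate is at top (383,250), the red trigger at (469,260) and the yellow tag at (465,224); the pink tag at (508,254) is a look-alike. Next I measure and crop.

```bash
cat >> h.py <<'E'
from scipy.spatial.transform import Rotation as R
def rot(m): a=m['attitude']; return R.from_quat([a[1],a[2],a[3],a[0]]).as_matrix()
def plane(m,uv,z):
    uv=np.atleast_2d(uv).astype(float); K=m['intrinsics']
    r=np.c_[uv,np.ones(len(uv))]@np.linalg.inv(K).T@rot(m).T
    return m['eye']+r*((z-m['eye'][2])/r[:,2])[:,None]
def cloud(d,m):
    v,u=np.mgrid[:480,:640]; K=m['intrinsics']
    c=np.stack([(u-K[0,2])*d/K[0,0],(v-K[1,2])*d/K[1,1],d],-1)
    return c@rot(m).T+m['eye']
def rect(m,mask,z):
    c=max(cv2.findContours(mask.astype(np.uint8),0,2)[0],key=cv2.contourArea)[:,0]
    w=plane(m,c,z)[:,:2]
    (cx,cy),s,a=cv2.minAreaRect((w*1000).astype(np.float32)); return cx,cy,s,a
E
python3 - <<'E'
from h import *
for n in("top","scene"):
    f=np.load(n+'0.npz');p,d=f['p'],f['d'];m=env.camera_model(n);c=cloud(d,m);z=c[...,2]
    hsv=cv2.cvtColor(p,cv2.COLOR_RGB2HSV);H,S,V=[hsv[...,i].astype(int) for i in range(3)]
    def box(a): k=np.zeros((480,640),bool);k[a[1]:a[3],a[0]:a[2]]=1;return k
    bx={'top':dict(carton=(205,210,250,285),base=(335,195,440,305),blue=(425,190,500,300),chilli=(220,165,262,210),sauce=(160,170,205,220)),
     'scene':dict(carton=(350,180,410,235),base=(185,240,360,390),blue=(185,285,300,385),chilli=(400,210,435,260),sauce=(420,165,452,225))}[n]
    for k,h,sl in(('carton',.07,(.06,.085)),('base',.078,(.072,.09)),('blue',.145,(.135,.175)),('chilli',.1,(.09,.115)),('sauce',.18,(.165,.2))):
        mk=box(bx[k])&(z>sl[0])&(z<sl[1])&(d>0)
        mk=cv2.morphologyEx(mk.astype(np.uint8),cv2.MORPH_OPEN,np.ones((3,3)))
        if mk.sum()<5: print(n,k,mk.sum());continue
        print(n,k,mk.sum(),np.median(z[mk>0]),np.round(rect(m,mk,h)[0:2],1),np.round(rect(m,mk,h)[2],1),round(rect(m,mk,h)[3],1))
    red=box(bx['blue'])&(S>150)&((H<8)|(H>172))&(z>.175)
    if red.sum(): print(n,'trig',red.sum(),np.median(z[red]),rect(m,red,.185))
    bl=box(bx['blue'])&(H>100)&(H<130)&(S>150)
    ye=box(bx['blue'])&(H>18)&(H<35)&(S>120)
    print('blue',rect(m,bl,.145),'tag',rect(m,ye,.153))
f=np.load('top0.npz')['p'];g=np.load('scene0.npz')['p']
save(np.hstack([cv2.resize(f[200:300,190:310],(480,400)),cv2.resize(g[165:265,325:405],(320,400))]),'crop.png')
E
```

```text
top carton 1133 0.07062299937856387 [542.8 270.5] [ 58.5 127.9] 89.7
top base 4433 0.07894346070940506 [ 529.7 -127.8] [178.9 169.8] 0.1
top blue 3997 0.14731833510784043 [ 529.8 -321.5] [218.9 120.6] 0.2
top chilli 467 0.10026887634437198 [696.8 233.1] [63.6 61.3] 14.4
top sauce 118 0.17953821475352882 [674.1 385.9] [28.3 26.6] 2.3
top trig 282 0.1861157509453374 (485.3931579589844, -322.676025390625, (44.374996185302734, 41.40367889404297), 42.90797805786133)
blue (530.2791137695312, -322.5242614746094, (216.56712341308594, 117.3110122680664), 0.010132313705980778) tag (577.3134155273438, -323.0338439941406, (48.41535949707031, 67.71172332763672), 89.69515991210938)
scene carton 768 0.0697789117371217 [547.9 266.1] [ 66.4 133.6] 89.6
scene base 3661 0.0779134991350463 [ 533.5 -130. ] [180.1 171.4] 0.1
scene blue 3912 0.14593594904739038 [ 534.5 -326.2] [222.1 121.8] 0.0
scene chilli 326 0.09952397220280884 [700.7 228.9] [62.2 64.7] 35.6
scene sauce 84 0.17813957505800027 [679.6 380.1] [25.5 39.9] 28.6
scene trig 272 0.1842919224967059 (489.1411437988281, -326.42474365234375, (43.636817932128906, 48.13623046875), 43.2243766784668)
blue (548.5543823242188, -337.2999267578125, (138.1763153076172, 246.9643096923828), 89.58845520019531) tag (579.4490966796875, -325.44927978515625, (71.883544921875, 51.08112335205078), 0.11800333857536316)
```

View pics/crop.png

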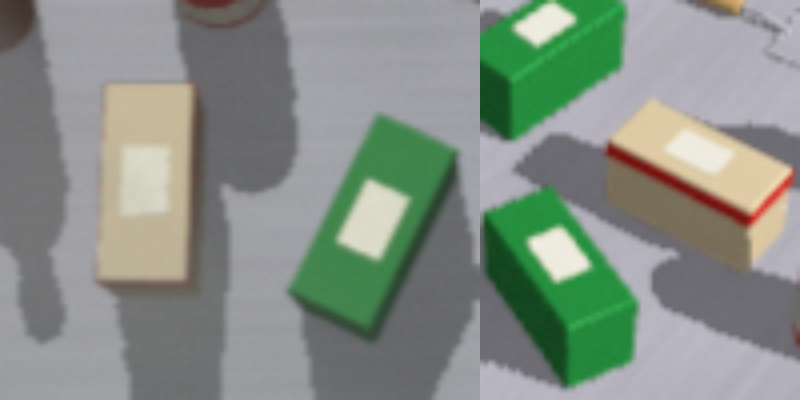

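The crop confirms it: the cream carton with red band and white sticker is the left one at top (227,246). Both green boxes are the look-alikes. The two views differ by about 4 mm, so I average them: carton (0.545, 0.268), plate (0.5315, -0.129), trigger (0.487, -0.3245).

Call:
arm_command:
  motion: "0 0 -4 0 1; 0 0 -8 0 1; 3 -2 -10 0.1 1; 7 -4 -10 0.2 1; 11 -6 -10 0.3 1; 15 -8 -10 0.358 1; 19 -10 -10 0.358 1; 23 -12 -10 0.358 1"

```text
time: 0.77
position: [0.3914, -0.4252, 0.3081]
orientation: [-0.0, 1.0, -0.0, -0.0]
force: [0.6, -0.0, -0.7]
finger_gap: 0.0857
finger_force: 0.0
```

Call:
arm_command:
  motion: "2 -3.5 0 0 1; 4 -7 0 0 1; 6 -10.5 0 0 1; 8 -14 0 0 1; 10 -17.5 0 0 1; 12 -21 0 0 1; 13 -24.5 0 0 1; 13 -28 0 0 1"

```text
time: 1.43
position: [0.5222, -0.1445, 0.3079]
orientation: [-0.001, 1.0, 0.001, 0.0]
force: [0.9, 0.0, -0.3]
finger_gap: 0.0853
finger_force: 0.0
```

Call:
arm_command:
  motion: "0 -4 0 0 1; 0 -8 0 0 1; 0 -12 0 0 1; 0 -16 0 0 1; 0 -20 0 0 1; 0 -24 0 0 1; 0 -28 0 0 1; 0 -32 0 0 1"

```text
time: 2.1
position: [0.5202, 0.1745, 0.3082]
orientation: [0.0, 1.0, -0.0, -0.0]
force: [1.2, -0.7, 0.5]
finger_gap: 0.0853
finger_force: 0.0
```

Call:
arm_command:
  motion: "0 -4 0 0 1; 0 -7 0 0 1; 0 -7 0 0 1; 0 -7 0 0 1"

```text
time: 2.43
position: [0.5195, 0.2455, 0.3079]
orientation: [-0.0, 1.0, 0.003, -0.001]
force: [-0.0, 0.2, 0.4]
finger_gap: 0.0856
finger_force: 0.0
```

Call:
arm_command:
  motion: "2.5 -2.3 0 0 1; 2.5 -2.3 4 0 1; 2.5 -2.3 8 0 1; 2.5 -2.3 12 0 1; 2.5 -2.3 16 0 1; 2.5 -2.3 20 0 1; 2.5 -2.3 20 0 1; 2.5 -2.3 20 0 1"

```text
time: 3.1
position: [0.5446, 0.2632, 0.1065]
orientation: [0.001, 1.0, -0.001, -0.002]
force: [0.0, 0.3, 0.8]
finger_gap: 0.0851
finger_force: 0.0
```

```bash
python3 - <<'E'
from h import *
p,d,m=grab('top');q,_,_=grab('scene')
save(np.hstack([cv2.resize(p[190:310,160:280],(400,400)),cv2.resize(q[130:250,320:440],(400,400))]),'above.png')
E
```

```text
(no output)
```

View pics/above.png

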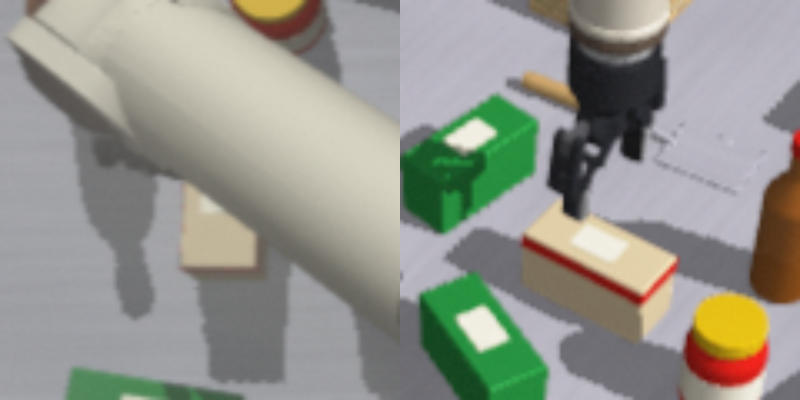

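The fingers stand open above the carton, tips at scene (372,193) and (390,175). I check that against the projection of the TCP.

```bash
python3 - <<'E'
from h import *
m=env.camera_model('scene');s=env.sense();P=s['position'];print(P)
def pr(X): c=rot(m).T@(np.array(X)-m['eye']);u=m['intrinsics']@c;return np.round(u[:2]/u[2],1)
for dz in(0,.013):
  for dy in(-.043,0,.043): print(dz,dy,pr(P+[0,dy,dz]))
print('lid',pr([.545,.268,.07]))
E
```

```text
[0.54749491 0.26614157 0.11073741]
0 -0.043 [372.3 202.4]
0 0 [380.3 194. ]
0 0.043 [388.1 185.8]
0.013 -0.043 [372.5 199.2]
0.013 0 [380.6 190.8]
0.013 0.043 [388.4 182.6]
lid [379.1 203.1]
```

Call:
arm_command:
  motion: "0 0 2 0 1; 0 0 4 0 1; 0 0 6 0 1; 0 0 7.5 0 1; 0 0 8.5 0 1; 0 0 8.5 0 1; 0 0 8.5 0 1"

```text
time: 3.78
position: [0.5472, 0.2665, 0.0252]
orientation: [-0.0, 1.0, -0.0, 0.001]
force: [0.5, 0.8, -1.1]
finger_gap: 0.0855
finger_force: 0.0
```

Call:
arm_command:
  motion: "0 0 0 0 0.5; 0 0 0 0 0.3; 0 0 0 0 0; 0 0 0 0 -0.3; 0 0 0 0 -1; 0 0 0 0 -1; 0 0 0 0 -1; 0 0 0 0 -1"
  force: 30

```text
time: 4.45
position: [0.547, 0.267, 0.0251]
orientation: [-0.001, 1.0, -0.0, 0.001]
force: [-0.5, -0.3, 7.4]
finger_gap: 0.0573
finger_force: 32.9
```

Call:
arm_command:
  motion: "0 0 -1 0 -1; 0 0 -3 0 -1; 0 0 -6 0 -1; 0 0 -9 0 -1; 0 0 -12 0 -1; 0 0 -15 0 -1; 0 0 -17 0 -1; 0 0 -17 0 -1"

```text
time: 5.12
position: [0.548, 0.2676, 0.1988]
orientation: [-0.001, 1.0, -0.0, 0.004]
force: [0.4, 0.5, -1.5]
finger_gap: 0.0572
finger_force: 33.3
```

Call:
arm_command:
  motion: "0 2 0 0 -1; 0 5 0 0 -1; 0 8 0 0 -1; 0 11 0 0 -1; 0 14 0 0 -1; 0 17 0 0 -1; 0 20 0 0 -1; 0 23 0 0 -1"

```text
time: 5.78
position: [0.5444, 0.0341, 0.1924]
orientation: [0.0, 1.0, -0.0, -0.001]
force: [0.9, 1.1, -2.4]
finger_gap: 0.0571
finger_force: 33.3
```

Call:
arm_command:
  motion: "0 3 0 0 -1; 0 6 0 0 -1; -1 9 0 0 -1; -1.4 12 0 0 -1; -1.4 14.5 0 0 -1; -1.4 16.7 0 0 -1; -1.4 16.7 0 0 -1; -1.4 16.7 0 0 -1"

```text
time: 6.45
position: [0.5304, -0.1329, 0.1923]
orientation: [-0.0, 1.0, -0.002, -0.001]
force: [0.5, 0.2, -2.1]
finger_gap: 0.0575
finger_force: 33.4
```

```bash
python3 - <<'E'
from h import *
p,d,m=grab('top');q,_,_=grab('scene')
save(np.hstack([cv2.resize(p[180:320,330:470],(400,400)),cv2.resize(q[180:340,220:380],(400,400))]),'held.png')
s=env.sense();print(s['position'],s['force'],s['finger_gap'],s['time'])
E
```

```text
[ 0.53111064 -0.12994446  0.19274167] [-0.67898781  0.13713241 -2.0875588 ] 0.057522171813755976 6.55
```

View pics/held.png

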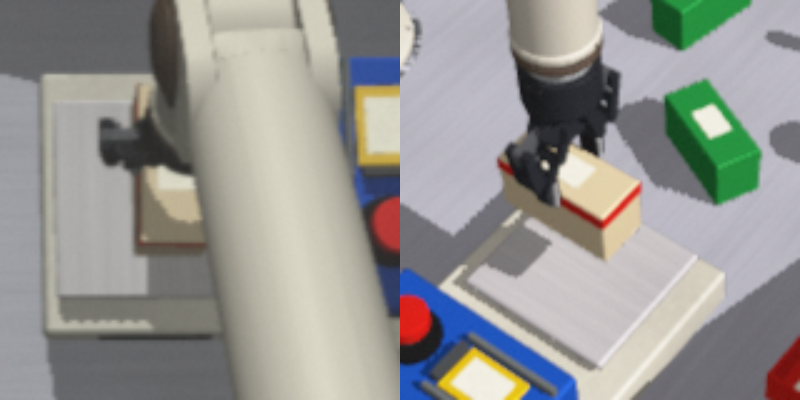

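The carton is held upright and centred over the plate, its lid at scene (450,252). Now I lower it.

Call:
arm_command:
  motion: "0 0 2 0 -1; 0 0 4 0 -1; 0 0 6 0 -1; 0 0 7 0 -1; 0 0 8 0 -1; 0 0 8 0 -1; 0 0 8 0 -1"

```text
time: 7.13
position: [0.5319, -0.1303, 0.1134]
orientation: [-0.0, 1.0, 0.0, -0.0]
force: [-0.1, 0.3, -2.9]
finger_gap: 0.0573
finger_force: 33.3
```

Call:
arm_command:
  motion: "0 0 0.2 0 -1; 0 0 0.4 0 -1; 0 0 0.6 0 -1; 0 0 0.6 0 -1; 0 0 0.6 0 -1"

```text
time: 7.55
position: [0.5318, -0.1312, 0.1075]
orientation: [0.0, 1.0, -0.0, 0.0]
force: [0.1, -0.2, -1.5]
finger_gap: 0.0573
finger_force: 33.3
```

Call:
arm_command:
  motion: "0 0 0.1 0 -1; 0 0 0.2 0 -1; 0 0 0.2 0 -1; 0 0 0.2 0 -1"

```text
time: 7.88
position: [0.5317, -0.1311, 0.1052]
orientation: [-0.0, 1.0, -0.0, -0.0]
force: [1.2, -0.5, -1.0]
finger_gap: 0.0572
finger_force: 33.3
```

Call:
arm_command:
  motion: "0 0 0.1 0 -1; 0 0 0.1 0 -1; 0 0 0.1 0 -1"

```text
time: 8.13
position: [0.5317, -0.131, 0.1043]
orientation: [-0.0, 1.0, -0.0, -0.0]
force: [0.6, 0.6, -2.7]
finger_gap: 0.0574
finger_force: 33.3
```

Call:
arm_command:
  motion: "0 0 0.1 0 -1; 0 0 0.1 0 -1; 0 0 0.1 0 -1"

```text
time: 8.38
position: [0.5318, -0.131, 0.1033]
orientation: [-0.0, 1.0, -0.0, 0.0]
force: [-0.3, -0.2, -1.9]
finger_gap: 0.057
finger_force: 33.4
```

Call:
arm_command:
  motion: "0 0 0.1 0 -1; 0 0 0.1 0 -1; 0 0 0.1 0 -1"

```text
time: 8.63
position: [0.5318, -0.1311, 0.1031]
orientation: [0.0, 1.0, -0.0, 0.0]
force: [-3.3, 0.6, 5.4]
finger_gap: 0.0573
finger_force: 34.3
```

Call:
arm_command:
  motion: "0 0 0 0 0.5; 0 0 0 0 0.7; 0 0 0 0 1; 0 0 0 0 1; 0 0 0 0 1; 0 0 0 0 1"

```text
time: 9.13
position: [0.5317, -0.1311, 0.1022]
orientation: [-0.0, 1.0, -0.0, -0.0]
force: [-0.1, 0.6, 0.1]
finger_gap: 0.0852
finger_force: 0.0
```

Call:
arm_command:
  motion: "0 0 -1 0 1; 0 0 -3 0 1; 0 0 -6 0 1; 0 0 -9 0 1; 0 0 -12 0 1; 0 0 -15 0 1; 0 0 -15 0 1; 0 0 -15 0 1"

```text
time: 9.8
position: [0.5332, -0.1312, 0.255]
orientation: [0.001, 1.0, -0.0, 0.002]
force: [-0.3, -0.3, -0.6]
finger_gap: 0.0856
finger_force: 0.0
```

Call:
arm_command:
  motion: "-1 3 0 0 1; -2 6.5 0 0 0; -3 10 0 0 -0.5; -4 13.5 0 0 -1; -4.6 17 0 0 -1; -4.6 19.3 0 0 -1; -4.6 19.3 0 0 -1; -4.6 19.3 0 0 -1"
  force: 30

```text
time: 10.47
position: [0.4841, -0.3253, 0.2506]
orientation: [-0.001, 1.0, -0.002, -0.001]
force: [-0.1, 0.5, -0.8]
finger_gap: 0.0006
finger_force: 0.0
```

```bash
python3 - <<'E'
from h import *
p,d,m=grab('top');q,_,_=grab('scene')
save(np.hstack([cv2.resize(p[180:320,330:510],(400,311)),cv2.resize(q[200:380,180:380],(345,311))]),'trig.png')
s=env.sense();print(s['position'],s['force'],s['finger_gap'],s['time'])
E
```

```text
[ 0.48554985 -0.32240061  0.25138436] [ 0.75367995  0.21724097 -0.45409959] 2.5230466679561203e-05 10.5667
```

View pics/trig.png

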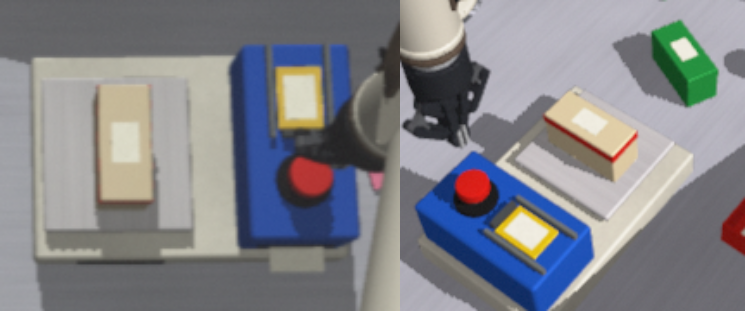

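The carton stands upright on the plate at scene (281,265). The closed fingertips at scene (216,281) are above and beside the red cap at scene (222,307). I check the projection.

```bash
python3 - <<'E'
from h import *
s=env.sense();P=s['position']
for n in('scene','top'):
  m=env.camera_model(n)
  def pr(X): c=rot(m).T@(np.array(X)-m['eye']);u=m['intrinsics']@c;return np.round(u[:2]/u[2],1)
  print(n,pr(P),pr([.487,-.3245,.185]), pr([P[0],P[1],.185]))
E
```

```text
scene [216.6 287.8] [221.4 305.6] [221.6 304.7]
top [476.4 253. ] [470.  257.5] [469.1 258.2]
```

Call:
arm_command:
  motion: "0 -0.0 2 0 -1; 0 0 4 0 -1; 0 0 5 0 -1; 0 0 5.8 0 -1; 0 0 5.8 0 -1; 0 0 5.8 0 -1; 0 0 5.8 0 -1"

```text
time: 11.15
position: [0.4865, -0.324, 0.1953]
orientation: [0.0, 1.0, 0.0, 0.001]
force: [0.2, -0.5, 0.7]
finger_gap: -0.0003
finger_force: 0.0
```

Call:
arm_command:
  motion: "0 0 0.2 0 -1; 0 0 0.4 0 -1; 0 0 0.6 0 -1; 0 0 0.6 0 -1; 0 0 0.6 0 -1"

```text
time: 11.57
position: [0.4856, -0.3241, 0.1883]
orientation: [-0.0, 1.0, -0.0, -0.0]
force: [0.3, 0.6, -0.7]
finger_gap: -0.0003
finger_force: 0.0
```

Call:
arm_command:
  motion: "0 0 0.1 0 -1; 0 0 0.2 0 -1; 0 0 0.3 0 -1; 0 0 0.4 0 -1; 0 0 0.5 0 -1; 0 0 0.5 0 -1; 0 0 0.5 0 -1"

```text
time: 12.15
position: [0.4857, -0.324, 0.1832]
orientation: [-0.0, 1.0, -0.0, -0.0]
force: [-0.9, -0.2, 0.6]
finger_gap: -0.0001
finger_force: 0.0
```

Call:
arm_command:
  motion: "0 0 0.1 0 -1; 0 0 0.2 0 -1; 0 0 0.2 0 -1; 0 0 0.2 0 -1"

```text
time: 12.48
position: [0.4856, -0.3241, 0.1812]
orientation: [-0.0, 1.0, -0.0, -0.0]
force: [0.3, -0.1, 0.9]
finger_gap: 0.0001
finger_force: 0.0
```

Call:
arm_command:
  motion: "0 0 0.1 0 -1; 0 0 0.1 0 -1; 0 0 0.1 0 -1"

```text
time: 12.73
position: [0.4857, -0.3241, 0.1803]
orientation: [-0.0, 1.0, -0.0, -0.0]
force: [0.8, 0.1, -0.6]
finger_gap: -0.0003
finger_force: 0.0
```

Call:
arm_command:
  motion: "0 0 0.1 0 -1; 0 0 0.1 0 -1; 0 0 0.1 0 -1"

```text
time: 12.98
position: [0.4857, -0.3241, 0.1793]
orientation: [-0.0, 1.0, -0.0, -0.0]
force: [-0.1, 0.6, -0.4]
finger_gap: -0.0001
finger_force: 0.0
```

```bash
python3 - <<'E'
from h import *
p,d,m=grab('top');q,d2,m2=grab('scene')
save(np.hstack([cv2.resize(p[200:300,420:520],(400,400)),cv2.resize(q[260:340,180:260],(400,400))]),'trig2.png')
s=env.sense();print(s['position'],s['force'],s['time'])
def pr(m,X): c=rot(m).T@(np.array(X)-m['eye']);u=m['intrinsics']@c;return np.round(u[:2]/u[2],1)
print(pr(m,s['position']),pr(m2,s['position']))
z=cloud(d2,m2)[...,2]; hsv=cv2.cvtColor(q,cv2.COLOR_RGB2HSV);H,S=hsv[...,0],hsv[...,1]
k=np.zeros((480,640),bool);k[285:325,200:245]=1
k&=(S>150)&((H<8)|(H>172));print(k.sum(),np.percentile(z[k],[50,80,90,95]))
E
```

```text
[ 0.48570031 -0.32408122  0.17932508] [ 0.11972084 -0.55698125 -0.72392916] 13.0833
[469.3 258.5] [221.5 306.6]
277 [0.18332412 0.18582446 0.18677039 0.18790828]
```

View pics/trig2.png

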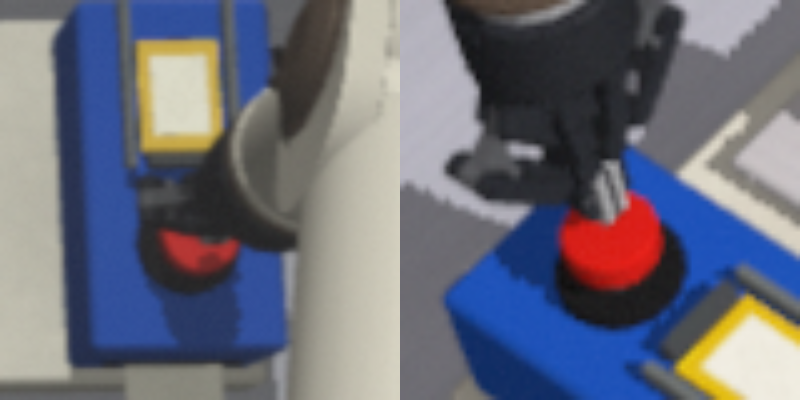

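The cap at scene (222,308) is still up, and the fingertips at scene (221,304) are just above its centre. I continue in small steps, watching the force.

Call:
arm_command:
  motion: "0 0 0.1 0 -1; 0 0 0.1 0 -1; 0 0 0.1 0 -1"

```text
time: 13.33
position: [0.4857, -0.324, 0.1783]
orientation: [-0.0, 1.0, -0.0, -0.0]
force: [0.3, -0.7, -1.0]
finger_gap: 0.0001
finger_force: 0.0
```

Call:
arm_command:
  motion: "0 0 0.1 0 -1; 0 0 0.1 0 -1; 0 0 0.1 0 -1"

```text
time: 13.58
position: [0.4856, -0.324, 0.1772]
orientation: [-0.0, 1.0, -0.0, -0.0]
force: [0.3, -0.2, -0.4]
finger_gap: 0.0001
finger_force: 0.0
```

Call:
arm_command:
  motion: "0 0 0.1 0 -1; 0 0 0.1 0 -1; 0 0 0.1 0 -1"

```text
time: 13.83
position: [0.4856, -0.324, 0.1763]
orientation: [-0.0, 1.0, -0.0, -0.0]
force: [0.7, 0.1, -0.1]
finger_gap: 0.0001
finger_force: 0.0
```

Call:
arm_command:
  motion: "0 0 0.1 0 -1; 0 0 0.1 0 -1; 0 0 0.1 0 -1"

```text
time: 14.08
position: [0.4857, -0.324, 0.1752]
orientation: [-0.0, 1.0, -0.0, -0.0]
force: [0.2, 0.4, -0.5]
finger_gap: -0.0
finger_force: 0.0
```

Call:
arm_command:
  motion: "0 0 0.1 0 -1; 0 0 0.1 0 -1; 0 0 0.1 0 -1"

```text
time: 14.33
position: [0.4857, -0.3241, 0.1742]
orientation: [-0.0, 1.0, -0.0, -0.0]
force: [-0.0, -0.2, 1.3]
finger_gap: -0.0001
finger_force: 0.0
```

```bash
python3 - <<'E'
from h import *
q,d2,m2=grab('scene');s=env.sense();print(s['position'],s['force'],s['time'])
q0=np.load('scene0.npz')
for Q,D in((q0['p'],q0['d']),(q,d2)):
  z=cloud(D,m2)[...,2]; hsv=cv2.cvtColor(Q,cv2.COLOR_RGB2HSV);H,S=hsv[...,0],hsv[...,1]
  k=np.zeros((480,640),bool);k[285:330,205:245]=1
  k&=(S>150)&((H<8)|(H>172));v,u=np.nonzero(k);f=k&(np.mgrid[:480,:640][0]>308)&(z>.17)
  print(k.sum(),np.percentile(z[k],[50,80,95]),v.max(),v.min(),np.median(z[306:312,220:230]))
E
```

```text
[ 0.48569407 -0.32403215  0.17429026] [ 0.16672009 -0.16244376 -0.54391295] 14.3833
327 [0.18372886 0.18585477 0.18841627] 317 298 0.18452623271696056
264 [0.18347341 0.18570642 0.18761553] 317 299 0.1850955779154455
```

Call:
arm_command:
  motion: "0 0 0.1 0 -1; 0 0 0.1 0 -1; 0 0 0.1 0 -1"

```text
time: 14.63
position: [0.4856, -0.3241, 0.1732]
orientation: [-0.0, 1.0, -0.0, -0.0]
force: [0.2, -0.1, -0.3]
finger_gap: -0.0001
finger_force: 0.0
```

Call:
arm_command:
  motion: "0 0 0.1 0 -1; 0 0 0.1 0 -1; 0 0 0.1 0 -1"

```text
time: 14.88
position: [0.4856, -0.3241, 0.1722]
orientation: [-0.0, 1.0, -0.0, -0.0]
force: [-0.7, 0.1, -0.7]
finger_gap: 0.0001
finger_force: 0.0
```

Call:
arm_command:
  motion: "0 0 0.1 0 -1; 0 0 0.1 0 -1; 0 0 0.1 0 -1"

```text
time: 15.13
position: [0.4856, -0.324, 0.1712]
orientation: [-0.0, 1.0, -0.0, -0.0]
force: [-1.4, -0.8, 0.5]
finger_gap: -0.0002
finger_force: 0.0
```

```bash
python3 - <<'E'
from h import *
q,d2,m2=grab('scene')
save(cv2.resize(q[250:340,180:270],(600,600),interpolation=cv2.INTER_CUBIC),'trig3.png')
s=env.sense();print(s['position'],s['orientation'],s['force'])
c=cloud(d2,m2)
for v in range(290,318,2): print(v,[tuple(np.round(c[v,u]*1000).astype(int)) for u in (216,219,222,225)])
E
```

```text
[ 0.4856583  -0.32405244  0.17126561] [-3.18879756e-05  9.99999995e-01 -9.35734733e-05 -1.17330555e-05] [ 0.34673042 -0.54892497  0.18291519]
290 [(np.int64(503), np.int64(-337), np.int64(273)), (np.int64(503), np.int64(-330), np.int64(266)), (np.int64(497), np.int64(-318), np.int64(247)), (np.int64(499), np.int64(-312), np.int64(241))]
292 [(np.int64(502), np.int64(-337), np.int64(266)), (np.int64(497), np.int64(-327), np.int64(250)), (np.int64(498), np.int64(-320), np.int64(243)), (np.int64(497), np.int64(-312), np.int64(233))]
294 [(np.int64(500), np.int64(-338), np.int64(257)), (np.int64(499), np.int64(-329), np.int64(247)), (np.int64(493), np.int64(-318), np.int64(229)), (np.int64(493), np.int64(-311), np.int64(221))]
296 [(np.int64(500), np.int64(-339), np.int64(250)), (np.int64(499), np.int64(-331), np.int64(242)), (np.int64(499), np.int64(-324), np.int64(232)), (np.int64(491), np.int64(-311), np.int64(211))]
298 [(np.int64(492), np.int64(-335), np.int64(232)), (np.int64(497), np.int64(-331), np.int64(232)), (np.int64(498), np.int64(-324), np.int64(224)), (np.int64(498), np.in
[... 1099 characters left out ...]
.int64(185)), (np.int64(496), np.int64(-332), np.int64(185)), (np.int64(502), np.int64(-328), np.int64(185))]
312 [(np.int64(490), np.int64(-345), np.int64(187)), (np.int64(494), np.int64(-340), np.int64(184)), (np.int64(501), np.int64(-337), np.int64(185)), (np.int64(507), np.int64(-333), np.int64(187))]
314 [(np.int64(488), np.int64(-345), np.int64(177)), (np.int64(495), np.int64(-342), np.int64(179)), (np.int64(502), np.int64(-339), np.int64(181)), (np.int64(505), np.int64(-333), np.int64(176))]
316 [(np.int64(479), np.int64(-342), np.int64(156)), (np.int64(494), np.int64(-343), np.int64(171)), (np.int64(499), np.int64(-339), np.int64(170)), (np.int64(505), np.int64(-335), np.int64(170))]
```

View pics/trig3.png

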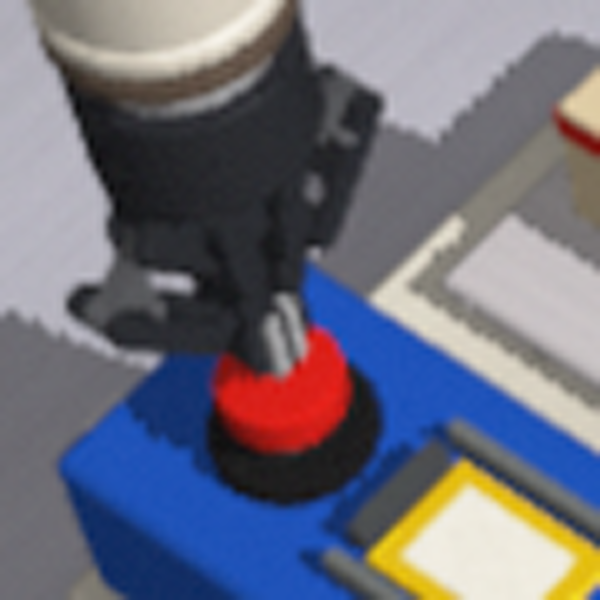

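The fingertips at scene (223,306) have reached the cap surface by depth (tip z about 0.186); the cap is still up. I continue.

Call:
arm_command:
  motion: "0 0 0.1 0 -1; 0 0 0.1 0 -1; 0 0 0.1 0 -1"

```text
time: 15.43
position: [0.4856, -0.3241, 0.1702]
orientation: [-0.0, 1.0, -0.0, -0.0]
force: [-0.2, 0.8, -0.5]
finger_gap: 0.0003
finger_force: 0.0
```

Call:
arm_command:
  motion: "0 0 0.1 0 -1; 0 0 0.1 0 -1; 0 0 0.1 0 -1"

```text
time: 15.68
position: [0.4856, -0.324, 0.1692]
orientation: [-0.0, 1.0, -0.0, -0.0]
force: [0.3, -0.8, 0.4]
finger_gap: -0.0003
finger_force: 0.0
```

Call:
arm_command:
  motion: "0 0 0.1 0 -1; 0 0 0.1 0 -1; 0 0 0.1 0 -1"

```text
time: 15.93
position: [0.4856, -0.3241, 0.1682]
orientation: [-0.0, 1.0, -0.0, -0.0]
force: [-0.3, -1.0, -0.7]
finger_gap: 0.0
finger_force: 0.0
```

Call:
arm_command:
  motion: "0 0 0.1 0 -1; 0 0 0.1 0 -1; 0 0 0.1 0 -1"

```text
time: 16.18
position: [0.4856, -0.324, 0.1672]
orientation: [-0.0, 1.0, -0.0, -0.0]
force: [-0.2, 0.3, 0.0]
finger_gap: 0.0001
finger_force: 0.0
```

Call:
arm_command:
  motion: "0 0 0.1 0 -1; 0 0 0.1 0 -1; 0 0 0.1 0 -1"

```text
time: 16.43
position: [0.4857, -0.324, 0.1662]
orientation: [-0.0, 1.0, -0.0, -0.0]
force: [-0.1, 0.2, 0.4]
finger_gap: 0.0002
finger_force: 0.0
```

Call:
arm_command:
  motion: "0 0 0.1 0 -1; 0 0 0.1 0 -1; 0 0 0.1 0 -1"

```text
time: 16.68
position: [0.4856, -0.324, 0.1652]
orientation: [-0.0, 1.0, -0.0, -0.0]
force: [0.2, 0.9, 0.9]
finger_gap: 0.0003
finger_force: 0.0
```

```bash
python3 - <<'E'
from h import *
q,d2,m2=grab('scene');s=env.sense();print(s['position'],s['force'],s['time'])
q0=np.load('scene0.npz')
for Q,D in((q0['p'],q0['d']),(q,d2)):
  c=cloud(D,m2);z=c[...,2]; hsv=cv2.cvtColor(Q,cv2.COLOR_RGB2HSV);H,S=hsv[...,0],hsv[...,1]
  k=np.zeros((480,640),bool);k[285:330,205:245]=1
  k&=(S>150)&((H<8)|(H>172));v,u=np.nonzero(k)
  print(k.sum(),np.percentile(z[k],[50,80,95]),v.max(),v.min(),np.median(z[309:312,218:230]))
print(s['joint_torque'])
E
```

```text
[ 0.48565496 -0.32407247  0.16527991] [-0.08202984 -0.14391443  0.11992277] 16.7333
327 [0.18372886 0.18585477 0.18841627] 317 298 0.1845068753007041
233 [0.18277    0.18538361 0.18718622] 317 300 0.18431492240735003
[ 3.01650638e-03 -4.95242572e+01 -7.57390916e+00 -2.56944931e+01
  1.31197521e-02  1.97573921e-03 -7.58006609e-04]
```

Call:
arm_command:
  motion: "0 0 0.1 0 -1; 0 0 0.1 0 -1; 0 0 0.1 0 -1"

```text
time: 16.98
position: [0.4856, -0.324, 0.1642]
orientation: [-0.0, 1.0, -0.0, -0.0]
force: [0.0, 0.4, 0.0]
finger_gap: -0.0
finger_force: 0.0
```

Call:
arm_command:
  motion: "0 0 0.1 0 -1; 0 0 0.1 0 -1; 0 0 0.1 0 -1"

```text
time: 17.23
position: [0.4857, -0.3241, 0.1633]
orientation: [-0.0, 1.0, -0.0, -0.0]
force: [-0.5, -0.0, 0.2]
finger_gap: -0.0002
finger_force: 0.0
```

```bash
python3 - <<'E'
from h import *
q,d2,m2=grab('scene');c=cloud(d2,m2)*1000
hsv=cv2.cvtColor(q,cv2.COLOR_RGB2HSV);S=hsv[...,1].astype(int)
s=env.sense();print(s['position'],s['force'],s['time'])
def pr(m,X): k=rot(m).T@(np.array(X)-m['eye']);u=m['intrinsics']@k;return np.round(u[:2]/u[2],1)
for tz in(.163,.175,.185,.195): print(tz,pr(m2,[.497,-.329,tz]))
for u in range(216,230,2):
  v=[v for v in range(296,316) if S[v,u]<100]
  print(u,v[-1:] , c[v[-1],u].round() if v else '', c[v[-1]-2,u].round() if v else '')
E
```

```text
[ 0.48568107 -0.32403457  0.16328425] [-0.37787377  0.02649041 -0.02130805] 17.2833
0.163 [224.7 314.3]
0.175 [223.9 311.5]
0.185 [223.2 309. ]
0.195 [222.5 306.6]
216 [305] [ 484. -336.  198.] [ 488. -337.  211.]
218 [306] [ 490. -335.  198.] [ 492. -335.  208.]
220 [307] [ 495. -334.  198.] [ 493. -332.  201.]
222 [307] [ 493. -328.  189.] [ 496. -329.  200.]
224 [306] [ 494. -323.  188.] [ 498. -324.  200.]
226 [304] [ 497. -318.  192.] [ 495. -315.  196.]
228 []
```

The fingertips are consistently about 25 mm behind the reported TCP in the pictures (281 against 287.8 predicted at the hover). Contact is therefore expected near a reported z of 0.160, and I continue.

Call:
arm_command:
  motion: "0 0 0.1 0 -1; 0 0 0.1 0 -1; 0 0 0.1 0 -1"

```text
time: 17.53
position: [0.4857, -0.324, 0.1623]
orientation: [-0.0, 1.0, -0.0, -0.0]
force: [0.1, 0.3, 0.2]
finger_gap: -0.0
finger_force: 0.0
```

Call:
arm_command:
  motion: "0 0 0.1 0 -1; 0 0 0.1 0 -1; 0 0 0.1 0 -1"

```text
time: 17.78
position: [0.4857, -0.3241, 0.1615]
orientation: [0.0, 1.0, -0.0, 0.0]
force: [0.1, 0.2, 1.8]
finger_gap: 0.0001
finger_force: 1.0
```

Call:
arm_command:
  motion: "0 0 0.1 0 -1; 0 0 0.1 0 -1; 0 0 0.1 0 -1"

```text
time: 18.03
position: [0.4858, -0.3241, 0.1604]
orientation: [0.0, 1.0, -0.0, 0.0]
force: [-0.3, 0.5, 0.8]
finger_gap: -0.0002
finger_force: 1.1
```

Call:
arm_command:
  motion: "0 0 0.1 0 -1; 0 0 0.1 0 -1; 0 0 0.1 0 -1"

```text
time: 18.28
position: [0.4858, -0.3241, 0.1594]
orientation: [0.0, 1.0, -0.0, 0.0]
force: [-0.7, 0.2, 2.2]
finger_gap: -0.0
finger_force: 1.3
```

Contact at about 0.162, so the halfway stop is near 0.154.

Call:
arm_command:
  motion: "0 0 0.1 0 -1; 0 0 0.2 0 -1; 0 0 0.3 0 -1; 0 0 0.4 0 -1; 0 0 0.4 0 -1; 0 0 0.4 0 -1"

```text
time: 18.78
position: [0.4858, -0.3241, 0.1553]
orientation: [0.0, 1.0, -0.0, 0.0]
force: [-0.0, 1.1, 3.3]
finger_gap: 0.0002
finger_force: 1.8
```

Call:
arm_command:
  motion: "0 0 0.05 0 -1; 0 0 0.1 0 -1; 0 0 0.1 0 -1; 0 0 0.1 0 -1"

```text
time: 19.12
position: [0.4857, -0.3241, 0.1543]
orientation: [0.0, 1.0, -0.0, 0.0]
force: [0.2, 0.2, 4.0]
finger_gap: -0.0003
finger_force: 1.9
```

Call:
arm_command:
  motion: "0 0 0.03 0 -1; 0 0 0.03 0 -1; 0 0 0.03 0 -1"

```text
time: 19.37
position: [0.4858, -0.3241, 0.1542]
orientation: [0.0, 1.0, -0.0, 0.0]
force: [-1.0, 0.1, 4.3]
finger_gap: 0.0003
finger_force: 2.4
```

Call:
arm_command:
  motion: "0 0 0.03 0 -1; 0 0 0.03 0 -1; 0 0 0.03 0 -1"

```text
time: 19.62
position: [0.4858, -0.3241, 0.1541]
orientation: [0.0, 1.0, -0.0, 0.0]
force: [-1.2, 0.9, 7.0]
finger_gap: 0.0
finger_force: 3.3
```

The position has stalled and the force has risen to 6.6–7 N, below the 9 N needed to go on, so the trigger is at the halfway stop. I hold about 1.2 s.

Call:
arm_command:
  motion: "0 0 0 0 -1; 0 0 0 0 -1; 0 0 0 0 -1; 0 0 0 0 -1; 0 0 0 0 -1; 0 0 0 0 -1; 0 0 0 0 -1"

```text
time: 20.2
position: [0.4858, -0.3241, 0.1541]
orientation: [0.0, 1.0, -0.0, 0.0]
force: [-1.9, 1.2, 6.7]
finger_gap: -0.0
finger_force: 3.3
```

Call:
arm_command:
  motion: "0 0 0 0 -1; 0 0 0 0 -1; 0 0 0 0 -1; 0 0 0 0 -1; 0 0 0 0 -1; 0 0 0 0 -1; 0 0 0 0 -1"

```text
time: 20.78
position: [0.4858, -0.3241, 0.1541]
orientation: [0.0, 1.0, -0.0, 0.0]
force: [-0.7, 1.0, 7.1]
finger_gap: -0.0001
finger_force: 3.3
```

Call:
arm_command:
  motion: "0 0 0.1 0 -1; 0 0 0.2 0 -1; 0 0 0.3 0 -1; 0 0 0.4 0 -1; 0 0 0.5 0 -1; 0 0 0.5 0 -1; 0 0 0.5 0 -1"

```text
time: 21.37
position: [0.4858, -0.3242, 0.1496]
orientation: [0.0, 1.0, -0.0, 0.0]
force: [-2.9, 1.1, 9.7]
finger_gap: -0.0001
finger_force: 5.2
```

Second stage: the hard stop is expected near 0.147.

Call:
arm_command:
  motion: "0 0 0.1 0 -1; 0 0 0.2 0 -1; 0 0 0.2 0 -1; 0 0 0.2 0 -1"

```text
time: 21.7
position: [0.4859, -0.3241, 0.1478]
orientation: [0.0, 1.0, -0.0, 0.0]
force: [-3.1, 2.0, 11.1]
finger_gap: -0.0001
finger_force: 5.6
```

Call:
arm_command:
  motion: "0 0 0.1 0 -1; 0 0 0.1 0 -1; 0 0 0.1 0 -1; 0 0 0.1 0 -1"

```text
time: 22.03
position: [0.4859, -0.3242, 0.147]
orientation: [0.0, 1.0, -0.0, 0.0]
force: [-3.7, 1.1, 13.4]
finger_gap: -0.0003
finger_force: 6.4
```

Call:
arm_command:
  motion: "0 0 0.05 0 -1; 0 0 0.1 0 -1; 0 0 0.1 0 -1; 0 0 0.1 0 -1"

```text
time: 22.37
position: [0.486, -0.3242, 0.1469]
orientation: [0.001, 1.0, -0.0, 0.0]
force: [-5.1, 2.5, 18.7]
finger_gap: -0.0002
finger_force: 9.4
```

At the hard stop: 18.7 N with no further travel. I release smoothly and move clear.

Call:
arm_command:
  motion: "0 0 -0.3 0 -1; 0 0 -0.7 0 -1; 0 0 -1.2 0 -1; 0 0 -1.8 0 -1; 0 0 -2.5 0 -1; 0 0 -4 0 -1; 0 0 -6 0 -1; 0 0 -9 0 -1"

```text
time: 23.03
position: [0.4837, -0.3231, 0.2329]
orientation: [-0.002, 1.0, -0.0, -0.002]
force: [-0.7, -0.0, 0.5]
finger_gap: 0.0001
finger_force: 0.0
```

Call:
arm_command:
  motion: "-1 3 0 0 -1; -2 6 0 0 -1; -4 9 0 0 -1; -6 12 0 0 -1; -8 15 0 0 -1; -10 17 0 0 -1; -10 17 0 0 -1; -10 17 0 0 -1"

```text
time: 23.7
position: [0.383, -0.4958, 0.2338]
orientation: [-0.001, 1.0, -0.003, -0.001]
force: [0.9, 0.2, -0.4]
finger_gap: -0.0002
finger_force: 0.0
```

```bash
python3 - <<'E'
from h import *
p,d,m=grab('top');q,d2,m2=grab('scene')
save(np.hstack([cv2.resize(p[180:320,330:510],(400,311)),cv2.resize(q[200:380,180:380],(345,311))]),'end.png')
q0=np.load('scene0.npz')
for Q,D in((q0['p'],q0['d']),(q,d2)):
  c=cloud(D,m2);hsv=cv2.cvtColor(Q,cv2.COLOR_RGB2HSV);H,S=hsv[...,0],hsv[...,1]
  b=np.zeros((480,640),bool);b[285:385,185:300]=1
  ye=b&(H>18)&(H<35)&(S>120);r=b&(S>150)&((H<8)|(H>172))
  print('tag',rect(m2,ye,.153)[:2],'red z',np.percentile(c[r][:,2],[50,80]))
print(env.sense()['position'],env.sense()['time'])
E
```

```text
tag (579.4490966796875, -325.44927978515625) red z [0.18372886 0.18585477]
tag (605.9459228515625, -325.3403015136719) red z [0.18335448 0.18599732]
[ 0.38635327 -0.49286602  0.23444723] 23.8
```

View pics/end.png

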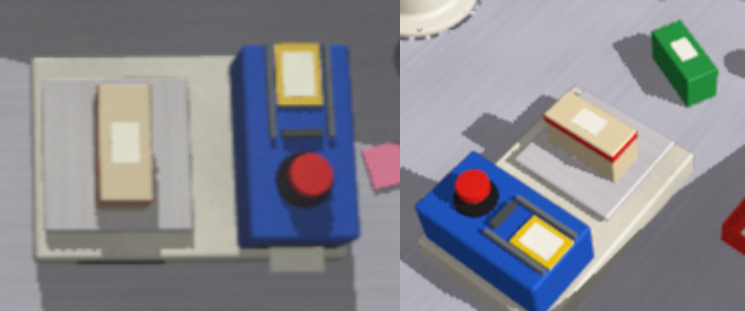

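The tag moved out 26.5 mm, to scene (271,340). The trigger is up again at scene (222,307), and the carton is upright on the plate at scene (281,265). The arm is clear, so I hand in.

```bash
python3 -c "
from station import env
print(env.close_job())"
```

```text
the job is handed in; nothing more can be done
None
```

The job is done and handed in at about 24 s: the carton stands upright on the plate, the trigger was held about 1.2 s at its halfway stop and then pressed fully down (19 N at most), the yellow tag came out 26.5 mm, and the trigger is up again with the arm clear.

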